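Pull a sprung boot-stretcher rod to its length mark and hold

TASK

Check the blue sprung boot-stretcher rod on the length gauge: lay it flat on the gauge board with its steel eye hooked over the pin, then take the black knob and draw the rod out against its spring, without pulling it well past the mark, until the tip of the white pointer is on the red line. Finish while still gripping the knob and holding the pointer on the line; do not let go, and leave the other things on the bench where they are.

Things in the scene. Friction and masses are not known exactly. Their poses are not given: they have to be found in the camera images.
- rod: The loose telescoping rod: steel eye, blue square barrel and, sliding in it, the plunger (inner rod, knob, pointer); 0.31 kg in all, it lies flat on its underside. Origin on the underside, 110 mm from the eye's centre; x runs along the rod from the eye towards the knob (the direction in which the rod is pulled out), z up. Closed it is 269 mm long.
- barrel (a point): Centre of the blue barrel, 120 mm long, 26 mm wide and 26 mm high; 85 mm from the eye's centre along x, 13 mm above the underside. A good place to carry the rod, near its centre of mass, gripped across its sides.
- eye (a point): Centre of the steel eye at the rod's end: a flat ring of 48 mm outside and 28 mm inside diameter, 12 mm thick, 13 mm above the underside of the rod (its hole runs vertically when the rod lies flat).
- plunger: The sliding part of the rod: 12 mm steel inner rod, black knob and white pointer. Origin coincides with that of the rod when closed; slides along the rod's x by 0 to 110 mm. A spring of 120 N/m with 3.6 N preload pulls it in (3.6 N closed, 14 N at 90 mm); it shoots back if let go.
- knob (a point): Grip point on the axis of the upright black knob, 36 mm above the rod's underside. The knob is a square block 24 x 24 mm, 52 mm high; closed, it stands 200 mm from the eye's centre and 55 mm beyond the end of the barrel. Below 19 mm the inner rod joins it on one side and below 10 mm the pointer on the other.
- tip (a point): The front end of the white pointer, 45 mm beyond the knob's axis along x and 5 mm above the rod's underside; the pointer is 10 mm high, 6 mm wide at its end. Closed, the tip lies 245 mm from the eye's centre.
- gauge: The fixed length gauge: dark grey board 420 mm long, 70 mm wide, 12 mm thick, with an upright steel pin. Origin on the bench under the pin; x runs along the board from the pin towards the scale (the pulling direction), z up. The board reaches from 55 mm behind the pin to 365 mm beyond it.
- pin (a point): A point on the axis of the steel pin, 25 mm above the bench, where the eye's centre lies when the rod lies flat on the board. The pin is 14 mm in diameter; its tapered top is 48 mm above the bench. When pulled, the eye shifts up to 7 mm along the board till it bears on the pin.
- mark (a point): Middle of the red line, 6 mm wide, painted across the board at the top face (12 mm above the bench), 285 to 335 mm from the pin. It belongs to a yellow cursor block (24 x 24 mm, 26 mm high) fixed 47 mm to the side of the board's middle line, on the side of +y. x is the pulling direction, y runs along the line. The pointer's tip belongs at x = 0.
- last: Wooden shoe last, 220 mm long, 86 mm high, near the rod. Bystander, origin at its underside; leave it alone.
- boot: Dark green boot, 280 mm long, 190 mm high. Bystander, origin at its underside; leave it alone.
- glue: Glue jar, 80 mm diameter, 100 mm high. Bystander, origin at its underside; leave it alone.
- dye: Dye bottle, 50 mm diameter, 130 mm high. Bystander, origin at its underside; leave it alone.
- hammer: Hammer lying down, head to +x. Bystander, origin at its underside; leave it alone.
- brush: Brush lying down, bristles to +x. Bystander, origin at its underside; leave it alone.

How it is judged:
On the way, in this order (a step that is already met when the one before it is completed fails the run):
1. the eye is over the pin and the rod lies flat on the board (horizontal distance between eye and pin below 0.012 m and height (world z) of eye below 0.036 m and angle between rod's own z axis and vertical below 0.15 rad), for 0.2 s.
2. the pointer's tip is drawn out to the red line and held there by the knob for a second (all of step 1 and x of tip in the frame of mark between -0.005 and 0.005 m and y of tip in the frame of mark between -0.02 and 0.02 m and height (world z) of tip below 0.03 m and contact force between the fingers and plunger above 2 N and linear speed of plunger below 0.02 m/s), for 1 s.
At the end, for the whole second after the job is handed in: Still gripping the plunger (over 2 N), at rest; pointer tip within 5 mm of the red line's middle along the board, 20 mm across it, under 30 mm above the bench; rod flat within 0.15 rad, eye centre within 12 mm of the pin axis and under 36 mm above the bench (all of step 2); the arm keeps its last pose, push and grip.
It fails at once if the hooked rod is pulled more than 20 mm past the red line (horizontal distance between eye and pin below 0.012 m and height (world z) of eye below 0.036 m and angle between rod's own z axis and vertical below 0.15 rad and x of tip in the frame of mark above 0.02 m).
It fails at once if a bystander is moved more than 30 mm (distance of any of last, boot, glue, dye, hammer, brush from where it was at the start of the episode above 0.03 m).
It also fails if it takes over 58 s, if anything falls off the work surface, if the arm or the gripper's body presses on something with over 40 N, if the wrist force passes 120 N, or if a joint passes its speed limit or range.

ROBOT

A 6-joint arm with a two-finger parallel gripper is mounted at the origin on the work surface. World frame = base frame: x ahead of the robot, y to its left, z up, the work surface at z = 0. Lengths are in m, angles in rad, forces in N, time in s.
With the tool pointing down it reaches from about 0.3 to 0.875 m from the base axis. Payload 6.4 kg.
Tool frame: the origin (TCP) lies at the very end of the fingers, on their centre line; the grasp point (between the pads) lies ctrl.grip_point_offset behind it (ctrl.grip_point_offset is the distance from the TCP to the grasp point, in m); z points along the fingers, x is the direction in which the jaws open and shut, and the axes are right-handed (so a half turn about z gives the same grasp; the last joint's range is limited). The gripper opens to 85 mm and grips with 20 to 120 N. Pads are 22 mm wide; open, the fingers measure 114 mm over their backs; the gripper's body (76 mm by 85 mm) begins 54 mm behind the grasp point. The pads swing forward as they close: fully open they stand 13 mm farther back than shut.
Start: joints at [1.017, 0.181, 1.607, -0, 1.354, -0.206], TCP at [0.196, 0.541, 0.231] pointing down, gripper open.
Joint ranges: [-2.99, 2.99], [-0.89, 2.07], [0.3, 2.58], [-1.14, 4.28], [0, 2.63], [-3.12, 3.12]. Speed limits (rad/s): [2.57, 2.57, 3.01, 3.14, 3.14, 3.14].

INTERFACE

Orientations are given as a unit quaternion [w, x, y, z].
In Python, from bench import get_obs, viewer, workorder, ctrl gives the robot as it stands. The module is installed in compiled form; this text tells all that it offers.
- The arm moves only by the tool move_arm, never from a script. Its argument "increments" is a list of rows, each an object of numbers: "tx", "ty", "tz": the shift along the tool's x, y, z in m; "turn": the turn about the tool's z in degrees. A call has 1 to 20 rows; each row is the pose to reach, as a shift and turn from the pose commanded when the call began, along the tool's axes at that moment; what a row does not reach only later rows make up. A row lasts 1/12 s, in which the tool goes at most 41.7 mm and 7.16 degrees, less where a joint would pass 70% of its speed; a pose out of reach is approached as far as the arm can. A call with a gripper value outside its range is refused whole. "gripper" is the opening, from 0 (shut) to 1 (fully open), set as the call begins (left out, the last holds). The fingers move at their own pace and stop on an object; the grip force is fixed at half the most. Time passes only in rows, so rows that repeat a pose let the fingers close. It gives the time, the measured TCP pose, the force and the opening at its end, in the units of the state.
- get_obs(): the state, without advancing time (a new reading comes with each control period).
- viewer.camera(name): name is "scene" or "side" or "wrist"; returns (picture, depth): 420x560x3 uint8, red, green, blue; 420x560 float32, m along the optical axis (not along the pixel's ray), 0 where there is no reading.
- viewer.get_calibration(name): a dict with "intrinsics" (3x3 intrinsics, pixels), "k1" (the pictures are not rectified: a ray, as slopes to the right and down, at radius r is drawn at 1 + k1 r^2 times it, then the intrinsics apply), "origin" and "attitude" of the camera in the world. Camera axes: x right, y up, looking along -z (the intrinsics and any distortion apply to the point x, -y, -z); pixel columns grow to the right and rows downward; lengths in m; the calibration is good to about 2 mm. A picture is of the moment at which its call begins: read the wrist's pose just before it. get_calibration takes no time and is no camera call; for the wrist camera it gives the pose at the moment of the call.
- workorder.hand_in(): hands the job in, once; it reports no verdict.
The state is a dict: "time_s": time; "q": joint angles; "dq": joint speeds; "joint_efforts": joint torques, N m; "eef_pos": TCP position; "eef_rot": TCP orientation; "wrist_force": force on the tool from outside, world axes, zero at the start; "torque": the same for the moment, N m; "opening": opening from 0.0 (shut) to 1.0 (fully open).
Only numpy, scipy, OpenCV 4.12 (cv2) and the standard library are available. Lean on these libraries where they do the work, as an engineer would, in place of code of your own. Each camera call takes 0.05 s, during which the arm holds its last target.

## Working session

There is one attempt and no reset: what is moved stays moved. The work goes in short steps, Python scripts to look and compute and a tool call to move; the robot and the scene stay as the last step left them, time stands still between calls to the robot, and variables do not carry over. Pictures are saved under pics/ and viewed, and the job is handed in when it is done.

Besides the shell and the picture viewer there is one more tool, called after "Emit:" as name(argument=value, ...) on one line, values as JSON. move_arm: Moves the arm, as the interface text tells. Its arguments: {"type":"object","properties":{"increments":{"type":"array"},"gripper":{"type":"number"}},"required":["increments"]}

```bash
mkdir -p pics; cat > h.py <<'E'
import numpy as np, cv2
from bench import get_obs, viewer, workorder, ctrl
def snap(n,f):
    c=viewer.get_calibration(n); im,d=viewer.camera(n)
    cv2.imwrite('pics/'+f+'.png',im[:,:,::-1]); np.savez('pics/'+f+'.npz',im=im,d=d,K=c['intrinsics'],k1=c['k1'],o=c['origin'],a=c['attitude'])
    return im,d,c
def rot(a):
    a=np.array(a,float)
    if a.shape==(3,3): return a
    from scipy.spatial.transform import Rotation as R
    return R.from_quat(np.r_[a[1:],a[0]]).as_matrix()
def ray(f,u,v):
    z=np.load('pics/'+f+'.npz'); K=z['K'];k1=float(z['k1'])
    p=cv2.undistortPoints(np.array([[[u,v]]],float),K,np.array([k1,0,0,0.]))[0,0]
    return z['o'],rot(z['a'])@np.array([p[0],-p[1],-1.]),z
def at(f,u,v,zz):
    o,r,_=ray(f,u,v); return o+r*(zz-o[2])/r[2]
def dep(f,u,v):
    o,r,z=ray(f,u,v); return o+r*z['d'][int(round(v)),int(round(u))]
def crop(f,u0,v0,u1,v1,s,out):
    im=cv2.imread('pics/'+f+'.png')[v0:v1,u0:u1]; cv2.imwrite('pics/'+out+'.png',cv2.resize(im,None,fx=s,fy=s,interpolation=cv2.INTER_CUBIC))
E
python3 - <<'E'
from h import *
for n in ['scene','side','wrist']:
    im,d,c=snap(n,n+'0'); print(n,c)
print(get_obs(),ctrl.grip_point_offset)
E
```

```text
scene {'intrinsics': array([[389.64281711,   0.        , 281.51551867],
       [  0.        , 389.64281711, 214.97211407],
       [  0.        ,   0.        ,   1.        ]]), 'k1': -0.09351601495984636, 'origin': array([1.40198418, 0.23547433, 0.99554578]), 'attitude': array([0.54794343, 0.22467428, 0.2893134 , 0.75204868])}
side {'intrinsics': array([[505.53172994,   0.        , 279.08726421],
       [  0.        , 505.53172994, 211.57181883],
       [  0.        ,   0.        ,   1.        ]]), 'k1': 0.007088129028879163, 'origin': array([0.1002779 , 1.29858365, 1.08064901]), 'attitude': array([-0.13457416, -0.07056003,  0.44076145,  0.88466967])}
wrist {'intrinsics': array([[369.88044641,   0.        , 279.82683715],
       [  0.        , 369.88044641, 205.59160179],
       [  0.        ,   0.        ,   1.        ]]), 'k1': -0.08416068387005965, 'origin': array([0.11667949, 0.56863166, 0.37274829]), 'attitude': array([ 0.80731977, -0.13661694, -0.09501836,  0.56616438])}
{'time_s': 0.15, 'q': array([ 1.01668639e+00,  1.81395856e-01,  1.60780039e+00, -2.26654530e-05,
        1.35382599e+00, -2.06272341e-01]), 'dq': array([ 7.30228860e-05, -1.04433411e-03, -3.26959849e-03,  2.44439131e-05,
        1.12852201e-04,  1.13045158e-03]), 'joint_efforts': array([ 7.70125334e-04, -4.45264542e+01, -3.51693642e+01, -2.58535274e-04,
        5.84864669e-03, -2.63291707e-05]), 'eef_pos': array([0.19573342, 0.54018591, 0.23056613]), 'eef_rot': array([ 2.91946039e-04,  8.18798026e-01,  5.74081249e-01, -6.52545199e-04]), 'wrist_force': array([ 0.14115496, -1.02459622,  0.47761593]), 'torque': array([-0.01950877,  0.02266983,  0.02133843]), 'opening': 0.9981717764316906} 0.0187
```

View pics/scene0.png

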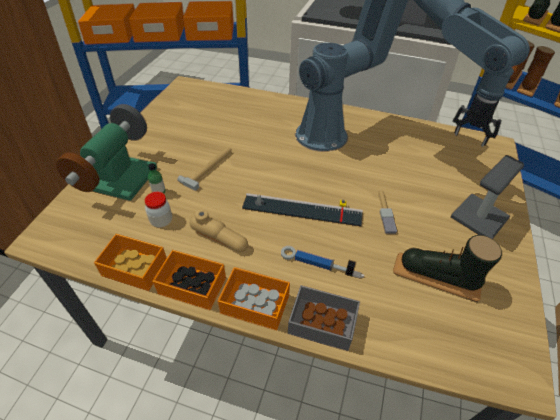

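View pics/side0.png

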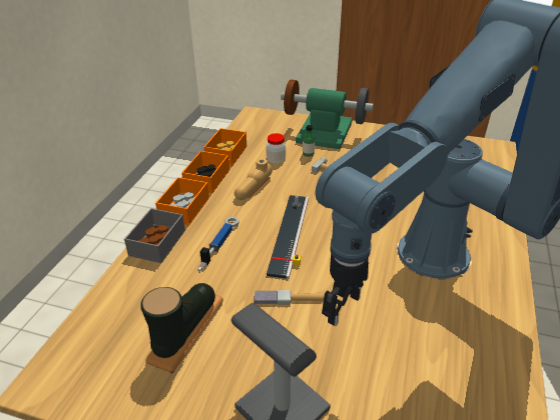

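View pics/wrist0.png

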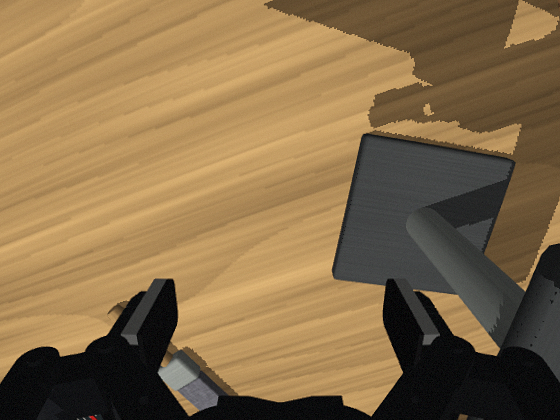

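The scene view shows the gauge at (243–362, 195–220) and the rod at (283–363, 248–275), with the eye on the left in both. The wrist camera sees only the anvil and the end of the brush. I'll enlarge the crops.

```bash
python3 - <<'E'
from h import *
crop('scene0',235,175,375,285,5.7,'c1')
crop('side0',190,180,310,285,5.7,'c2')
E
```

```text
(no output)
```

View pics/c1.png

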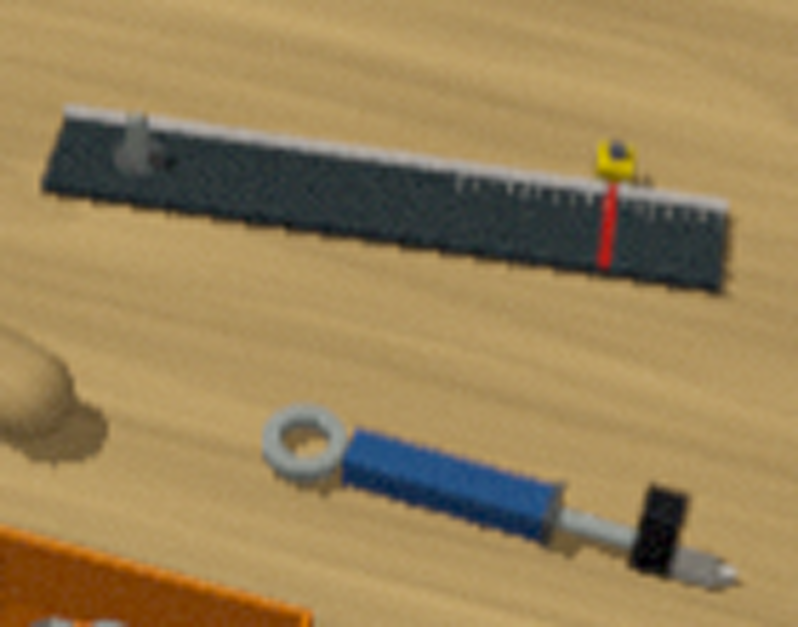

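View pics/c2.png

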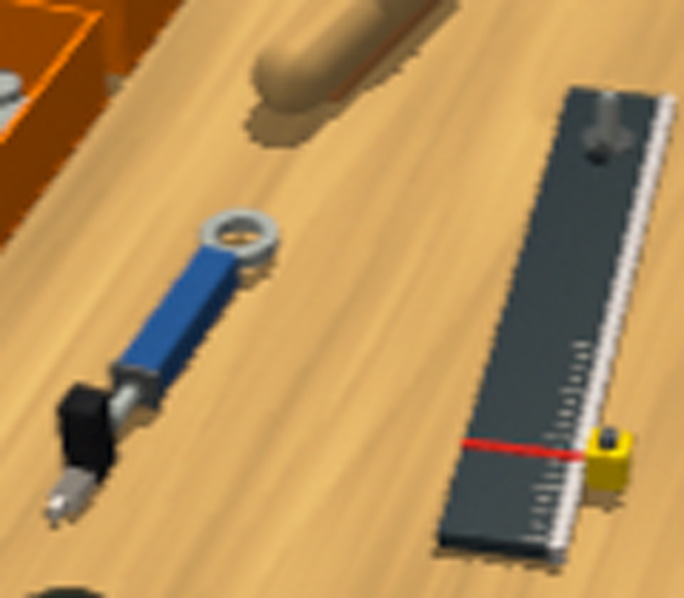

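The crops show the eye, the barrel ends, the knob, the pin, and the red line with its cursor clearly. Next I'll compute their positions.

```bash
cat >> h.py <<'E'
def pc(f,base,s,u,v,zz): return at(f,base[0]+(u+.5)/s-.5,base[1]+(v+.5)/s-.5,zz)
E
python3 - <<'E'
from h import *
A=('scene0',(235,175),5.7); B=('side0',(190,180),5.7)
def pr(n,*a): print(n,np.round(pc(*a),4))
pr('eye',*A,305,440,.019); pr('eye',*B,240,234,.019)
pr('tip',*A,738,574,.005); pr('tip',*B,50,515,.005)
pr('barrel far top c',*A,560,500,.026); pr('barrel',*B,137,375,.026)
pr('barrel near top c',*A,353,446,.026)
pr('knobtop',*A,668,490,.052);pr('knobtop',*B,86,395,.052)
pr('pinbase',*A,136,170,.012);pr('pintop',*A,137,118,.048)
pr('pinbase',*B,603,146,.012);pr('pintop',*B,608,95,.048)
pr('mark end +y',*A,613,186,.012);pr('mark end -y',*A,605,268,.012)
pr('mark end +y',*B,583,456,.012);pr('mark end -y',*B,463,443,.012)
for n,u,v in [('c far left',64,108),('c near left',43,188),('c near right',722,284),('c far right',727,208)]: pr(n,*A,u,v,.012)
for n,u,v in [('far left',570,90),('far right',672,97),('near r',557,553),('near l',440,541)]: pr(n,*B,u,v,.012)
E
```

```text
eye [0.6725 0.0503 0.019 ]
eye [0.6693 0.052  0.019 ]
tip [0.6763 0.2957 0.005 ]
tip [0.6833 0.2947 0.005 ]
barrel far top c [0.6737 0.1941 0.026 ]
barrel [0.673  0.1965 0.026 ]
barrel near top c [0.6734 0.0779 0.026 ]
knobtop [0.6691 0.2485 0.052 ]
knobtop [0.6787 0.247  0.052 ]
pinbase [ 0.4987 -0.1111  0.012 ]
pintop [ 0.4896 -0.1129  0.048 ]
pinbase [ 0.4885 -0.1063  0.012 ]
pintop [ 0.4873 -0.1113  0.048 ]
mark end +y [0.4176 0.1738 0.012 ]
mark end -y [0.4868 0.1828 0.012 ]
mark end +y [0.4199 0.1727 0.012 ]
mark end -y [0.486 0.182 0.012]
c far left [ 0.4611 -0.1732  0.012 ]
c near left [ 0.5314 -0.1601  0.012 ]
c near right [0.4772 0.2523 0.012 ]
c far right [0.4137 0.245  0.012 ]
far left [ 0.5257 -0.1587  0.012 ]
far right [ 0.4609 -0.1703  0.012 ]
near r [0.4118 0.2491 0.012 ]
near l [0.4736 0.2586 0.012 ]
```

```bash
cat >> h.py <<'E'
def togo(target,heading_x=None):
    "tool-frame shift to reach target (world) and turn so tool x has the heading (deg)"
    s=get_obs(); Rm=rot(s['eef_rot']); d=Rm.T@(np.array(target)-s['eef_pos'])
    h=np.degrees(np.arctan2(Rm[1,0],Rm[0,0])); t=None
    if heading_x is not None: t=(-(heading_x-h)+180)%360-180
    print('pos',np.round(s['eef_pos'],4),'q6 %.2f'%s['q'][5],'hx %.2f'%h,'tilt',np.round(Rm[:,2],3),'F',np.round(s['wrist_force'],1),'open %.3f'%s['opening'],'t %.2f'%s['time_s']); print('tx,ty,tz',np.round(d,4),'turn',t)
E
python3 - <<'E'
from h import *
z=np.load('pics/wrist0.npz'); R_=rot(z['a']); T=rot(get_obs()['eef_rot'])
print('opt axis in tool',T.T@-R_[:,2],'img right in tool',T.T@R_[:,0],'off',T.T@(z['o']-get_obs()['eef_pos']))
togo([.674,.136,.231],-1.9); togo([.674,.136,.231],178.1)
E
```

```text
opt axis in tool [1.22419350e-04 3.28435521e-01 9.44526386e-01] img right in tool [ 9.99999992e-01 -1.99367649e-06 -1.28915991e-04] off [-0.00040375 -0.08405428 -0.14215895]
pos [0.1957 0.5402 0.2306] q6 -0.21 hx 70.07 tilt [-0.001 -0.001 -1.   ] F [ 0.1 -1.   0.5] open 0.998 t 0.15
tx,ty,tz [-2.170e-01  5.874e-01 -3.000e-04] turn 71.97066521345357
pos [0.1957 0.5402 0.2306] q6 -0.21 hx 70.07 tilt [-0.001 -0.001 -1.   ] F [ 0.1 -1.   0.5] open 0.998 t 0.15
tx,ty,tz [-2.170e-01  5.874e-01 -3.000e-04] turn -108.02933478654643
```

```bash
python3 - <<'E'
from h import *
togo([.47,.10,.231],6)
E
```

```text
pos [0.1957 0.5402 0.2306] q6 -0.21 hx 70.07 tilt [-0.001 -0.001 -1.   ] F [ 0.1 -1.   0.5] open 0.998 t 0.15
tx,ty,tz [-3.203e-01  4.079e-01 -1.000e-04] turn 64.07066521345357
```

Emit:
move_arm(increments=[{"tx": -0.02, "ty": 0.025, "turn": 4}, {"tx": -0.045, "ty": 0.057, "turn": 9}, {"tx": -0.07, "ty": 0.089, "turn": 15}, {"tx": -0.095, "ty": 0.121, "turn": 20}, {"tx": -0.12, "ty": 0.153, "turn": 25}, {"tx": -0.145, "ty": 0.185, "turn": 30}, {"tx": -0.17, "ty": 0.217, "turn": 36}, {"tx": -0.195, "ty": 0.249, "turn": 42}, {"tx": -0.22, "ty": 0.281, "turn": 47}, {"tx": -0.245, "ty": 0.313, "turn": 52}, {"tx": -0.27, "ty": 0.345, "turn": 57}, {"tx": -0.295, "ty": 0.377, "turn": 61}, {"tx": -0.32, "ty": 0.408, "turn": 64}, {"tx": -0.32, "ty": 0.408, "turn": 64}, {"tx": -0.32, "ty": 0.408, "turn": 64}])

```text
validation failed for argument at $.in...
```

```bash
python3 - <<'E'
from h import *
snap('wrist','wrist1'); togo([.674,.136,.231],-1.9)
im=cv2.imread('pics/wrist1.png'); cv2.imwrite('pics/w1b.png',cv2.resize(im,(800,600),interpolation=cv2.INTER_CUBIC))
E
```

```text
pos [0.1958 0.5403 0.2307] q6 -0.21 hx 70.07 tilt [-0.001 -0.001 -1.   ] F [-0.3 -0.1 -0.5] open 1.002 t 0.20
tx,ty,tz [-2.171e-01  5.874e-01 -2.000e-04] turn 71.97177828998667
```

View pics/w1b.png

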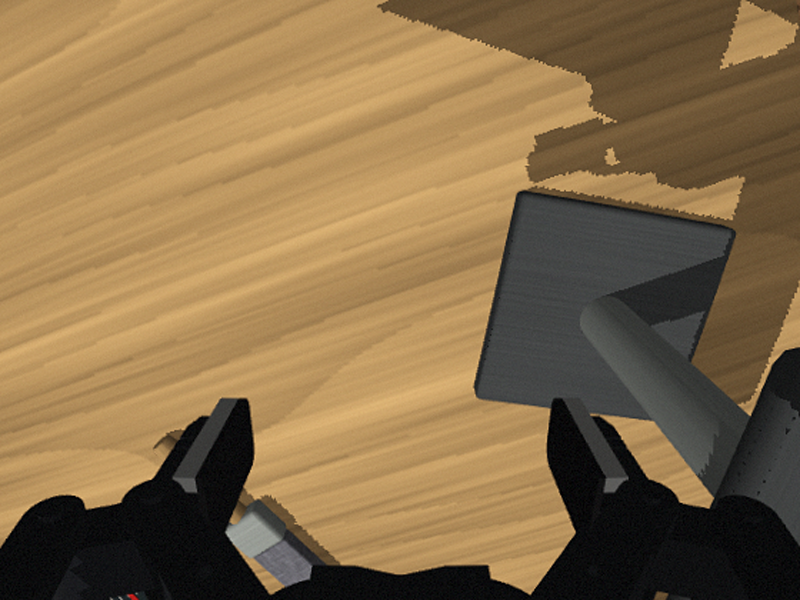

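The picture is unchanged because the call was refused, probably for the missing tz fields. I'll aim nearer the pin this time, because the gripper hides the lower part of the wrist view.

```bash
python3 - <<'E'
from h import *
togo([.48,-.01,.231],6.4)
E
```

```text
pos [0.1958 0.5403 0.2307] q6 -0.21 hx 70.07 tilt [-0.001 -0.001 -1.   ] F [-0.3 -0.1 -0.5] open 1.002 t 0.20
tx,ty,tz [-4.205e-01  4.548e-01  1.000e-04] turn 63.67177828998666
```

Emit:
move_arm(increments=[{"tx": -0.027, "ty": 0.03, "tz": 0, "turn": 4}])

```text
time_s: 0.28
eef_pos: [0.213, 0.508, 0.2308]
eef_rot: [-0.001, 0.837, 0.547, 0.0]
wrist_force: [1.2, -0.3, -0.7]
opening: 1.001
```

```bash
python3 - <<'E'
from h import *
togo([.48,-.01,.231],6.4)
E
```

```text
pos [0.213  0.508  0.2308] q6 -0.20 hx 66.32 tilt [-0.001  0.002 -1.   ] F [ 1.2 -0.3 -0.7] open 1.001 t 0.28
tx,ty,tz [-0.3671  0.4525 -0.0016] turn 59.92367443228267
```

Emit:
move_arm(increments=[{"tx": -0.367, "ty": 0.452, "tz": 0, "turn": 60}, {"tx": -0.367, "ty": 0.452, "tz": 0, "turn": 60}, {"tx": -0.367, "ty": 0.452, "tz": 0, "turn": 60}, {"tx": -0.367, "ty": 0.452, "tz": 0, "turn": 60}, {"tx": -0.367, "ty": 0.452, "tz": 0, "turn": 60}, {"tx": -0.367, "ty": 0.452, "tz": 0, "turn": 60}, {"tx": -0.367, "ty": 0.452, "tz": 0, "turn": 60}, {"tx": -0.367, "ty": 0.452, "tz": 0, "turn": 60}, {"tx": -0.367, "ty": 0.452, "tz": 0, "turn": 60}, {"tx": -0.367, "ty": 0.452, "tz": 0, "turn": 60}, {"tx": -0.367, "ty": 0.452, "tz": 0, "turn": 60}, {"tx": -0.367, "ty": 0.452, "tz": 0, "turn": 60}, {"tx": -0.367, "ty": 0.452, "tz": 0, "turn": 60}, {"tx": -0.367, "ty": 0.452, "tz": 0, "turn": 60}, {"tx": -0.367, "ty": 0.452, "tz": 0, "turn": 60}, {"tx": -0.367, "ty": 0.452, "tz": 0, "turn": 60}, {"tx": -0.367, "ty": 0.452, "tz": 0, "turn": 60}])

```text
time_s: 1.7
eef_pos: [0.4788, -0.0136, 0.2308]
eef_rot: [-0.0, 0.999, 0.053, -0.001]
wrist_force: [0.2, -0.1, -0.6]
opening: 0.998
```

```bash
python3 - <<'E'
from h import *
snap('wrist','wrist2'); togo([.674,.136,.231],-1.9)
im=cv2.imread('pics/wrist2.png'); cv2.imwrite('pics/w2b.png',cv2.resize(im,(800,600),interpolation=cv2.INTER_CUBIC))
E
```

```text
pos [ 0.4786 -0.013   0.2309] q6 -0.38 hx 6.10 tilt [-0.001  0.001 -1.   ] F [ 0.3 -0.6 -0.3] open 1.000 t 1.75
tx,ty,tz [ 2.101e-01 -1.274e-01 -1.000e-04] turn 8.000543425220627
```

View pics/w2b.png

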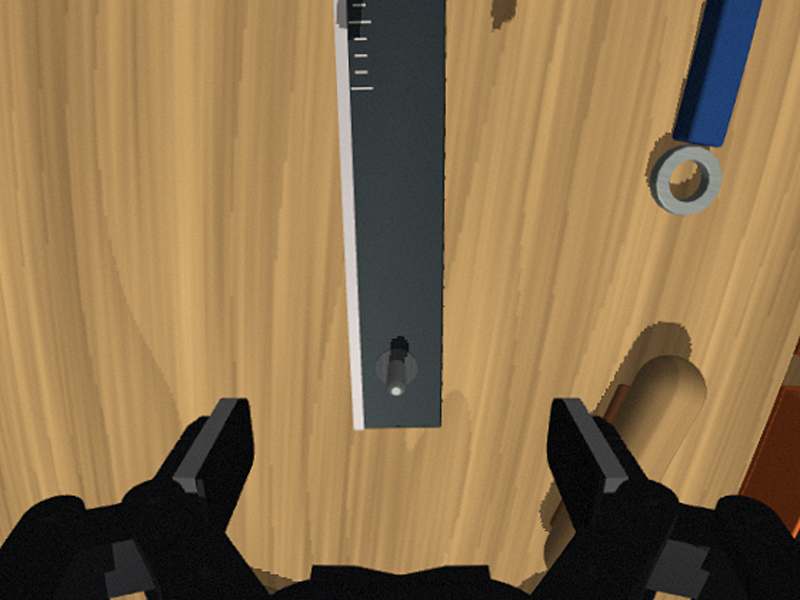

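The board runs vertically here, with the pin base at (396,368) and the pin top at (397,391). The eye is at (687,180).

```bash
python3 - <<'E'
from h import *
def p(n,u,v,z):
    q=at('wrist2',(u+.5)*.7-.5,(v+.5)*.7-.5,z);print(n,np.round(q,4));return q
p('pintop',397,391,.048);p('pinbase',396,369,.012)
a=p('L far',338,30,.012);b=p('L near',358,430,.012);c=p('R far',444,30,.012);d=p('R near',441,427,.012)
for x,y in((b,a),(d,c)): print(np.degrees(np.arctan2((y-x)[1],(y-x)[0])))
p('eye',687,180,.019);p('barrel endL',673,138,.026);p('barrel endR',722,145,.026)
p('barrel L far',705,0,.026);p('barrel R far',760,0,.026)
E
```

```text
pintop [ 0.4876 -0.1136  0.048 ]
pinbase [ 0.4868 -0.115   0.012 ]
L far [0.4262 0.1162 0.012 ]
L near [ 0.4621 -0.1726  0.012 ]
R far [0.4925 0.1231 0.012 ]
R near [ 0.5277 -0.1628  0.012 ]
97.0874690124898
97.02357222260078
eye [0.6684 0.0498 0.019 ]
barrel endL [0.648  0.0755 0.026 ]
barrel endR [0.6827 0.0757 0.026 ]
barrel L far [0.6492 0.1601 0.026 ]
barrel R far [0.6854 0.1664 0.026 ]
```

Emit:
move_arm(increments=[{"tx": 0.21, "ty": -0.127, "tz": 0, "turn": 8}, {"tx": 0.21, "ty": -0.127, "tz": 0, "turn": 8}, {"tx": 0.21, "ty": -0.127, "tz": 0, "turn": 8}, {"tx": 0.21, "ty": -0.127, "tz": 0, "turn": 8}, {"tx": 0.21, "ty": -0.127, "tz": 0, "turn": 8}, {"tx": 0.21, "ty": -0.127, "tz": 0, "turn": 8}, {"tx": 0.21, "ty": -0.127, "tz": 0, "turn": 8}, {"tx": 0.21, "ty": -0.127, "tz": 0, "turn": 8}, {"tx": 0.21, "ty": -0.127, "tz": 0, "turn": 8}])

```text
time_s: 2.5
eef_pos: [0.6734, 0.1363, 0.2308]
eef_rot: [0.0, 1.0, -0.016, -0.001]
wrist_force: [-0.2, 0.4, 0.1]
opening: 1.001
```

```bash
python3 - <<'E'
from h import *
snap('wrist','wrist3'); togo([.674,.136,.231],-1.9)
im=cv2.imread('pics/wrist3.png'); cv2.imwrite('pics/w3b.png',cv2.resize(im,(800,600),interpolation=cv2.INTER_CUBIC))
E
```

```text
pos [0.6735 0.1355 0.2314] q6 0.06 hx -1.85 tilt [-0.001 -0.    -1.   ] F [-0.   0.5  0.1] open 1.005 t 2.55
tx,ty,tz [ 0.0005 -0.0005  0.0004] turn 0.05290835723522491
```

View pics/w3b.png

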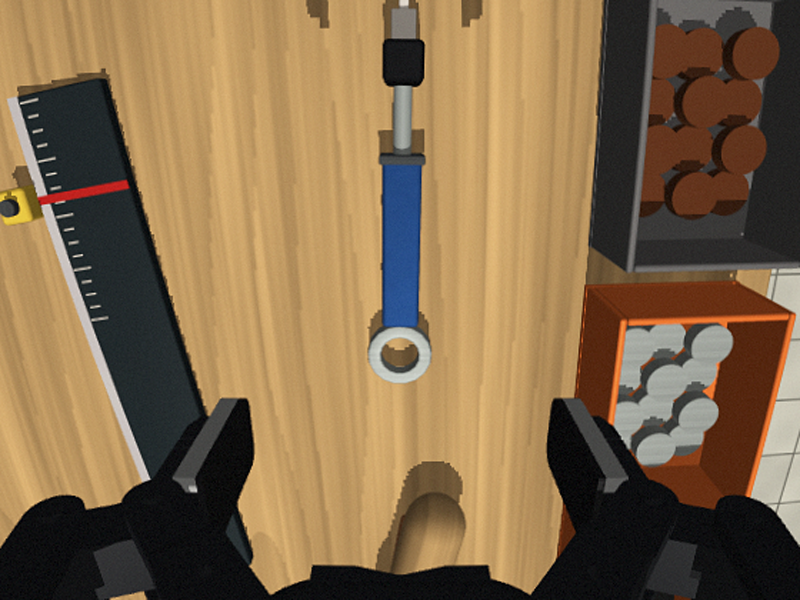

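The whole rod lies almost vertically in the view: eye at (400,354), barrel spanning x 381–421, knob top at about (404,52). The red line runs from (38,201) to (129,185).

```bash
python3 - <<'E'
from h import *
def p(n,u,v,z):
    q=at('wrist3',(u+.5)*.7-.5,(v+.5)*.7-.5,z);print(n,np.round(q,4));return q
e=p('eye',400,354,.019);p('barrel near c',400.5,325,.026);f=p('barrel far c',402.5,162,.026)
p('eyeL',368.5,354,.019);p('eyeR',431,354,.019)
k=p('knobtop',404,57,.052)
print(np.degrees(np.arctan2((f-e)[1],(f-e)[0])),np.linalg.norm((f-e)[:2]))
m=(p('m1',38,201,.012)+p('m2',129,185,.012))/2;print(m)
t=f-e;t/=np.hypot(t[0],t[1]);g=e+.085*t;print('grip',g);togo([g[0],g[1],.1],-90+np.degrees(np.arctan2(t[1],t[0])))
E
```

```text
eye [0.6711 0.0504 0.019 ]
barrel near c [0.6723 0.0765 0.026 ]
barrel far c [0.677  0.1895 0.026 ]
eyeL [0.6478 0.0511 0.019 ]
eyeR [0.694  0.0497 0.019 ]
knobtop [0.6796 0.2504 0.052 ]
87.5529195607231 0.13926372594658137
m1 [0.4165 0.173  0.012 ]
m2 [0.4872 0.1806 0.012 ]
[0.4518631  0.17680338 0.012     ]
grip [0.67472639 0.1353126  0.02327247]
pos [0.6735 0.1355 0.2314] q6 0.06 hx -1.85 tilt [-0.001 -0.    -1.   ] F [-0.   0.5  0.1] open 1.005 t 2.55
tx,ty,tz [1.300e-03 1.000e-04 1.314e-01] turn 0.5999887965121218
```

Emit:
move_arm(increments=[{"tx": 0.001, "ty": 0, "tz": 0.19, "turn": 0.6}, {"tx": 0.001, "ty": 0, "tz": 0.19, "turn": 0.6}, {"tx": 0.001, "ty": 0, "tz": 0.19, "turn": 0.6}, {"tx": 0.001, "ty": 0, "tz": 0.19, "turn": 0.6}, {"tx": 0.001, "ty": 0, "tz": 0.19, "turn": 0.6}, {"tx": 0.001, "ty": 0, "tz": 0.21, "turn": 0.6}, {"tx": 0.001, "ty": 0, "tz": 0.22, "turn": 0.6}, {"tx": 0.001, "ty": 0, "tz": 0.227, "turn": 0.6}, {"tx": 0.001, "ty": 0, "tz": 0.227, "turn": 0.6}, {"tx": 0.001, "ty": 0, "tz": 0.227, "turn": 0.6}])

```text
time_s: 3.38
eef_pos: [0.6765, 0.1345, 0.006]
eef_rot: [-0.0, 1.0, -0.022, 0.001]
wrist_force: [-1.0, 0.1, 0.5]
opening: 0.999
```

Emit:
move_arm(increments=[{"tx": 0, "ty": 0, "tz": 0, "turn": 0}, {"tx": 0, "ty": 0, "tz": 0, "turn": 0}, {"tx": 0, "ty": 0, "tz": 0, "turn": 0}, {"tx": 0, "ty": 0, "tz": 0, "turn": 0}, {"tx": 0, "ty": 0, "tz": 0, "turn": 0}, {"tx": 0, "ty": 0, "tz": 0, "turn": 0}, {"tx": 0, "ty": 0, "tz": 0, "turn": 0}, {"tx": 0, "ty": 0, "tz": 0, "turn": 0}, {"tx": 0, "ty": 0, "tz": 0, "turn": 0}, {"tx": 0, "ty": 0, "tz": 0, "turn": 0}], gripper=0)

```text
time_s: 4.22
eef_pos: [0.6761, 0.1347, 0.005]
eef_rot: [-0.0, 1.0, -0.022, 0.0]
wrist_force: [-1.6, -0.1, 6.0]
opening: 0.29
```

```bash
python3 - <<'E'
from h import *
togo([.674,.136,.231],-2.4)
snap('wrist','wrist4')
E
```

```text
pos [0.6761 0.1347 0.005 ] q6 0.07 hx -2.52 tilt [ 0.001  0.    -1.   ] F [-1.6 -0.1  6. ] open 0.290 t 4.22
tx,ty,tz [-0.002  -0.0012 -0.226 ] turn -0.12448637519472072
```

View pics/wrist4.png

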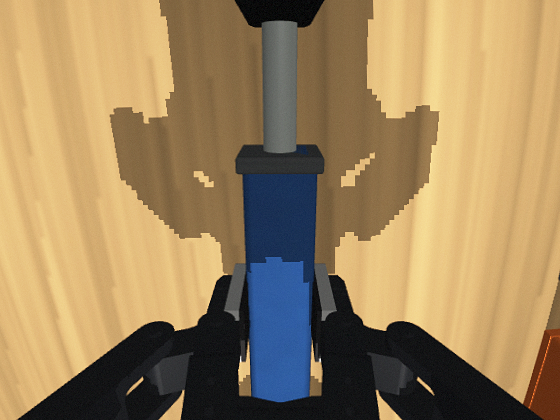

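Emit:
move_arm(increments=[{"tx": 0, "ty": 0, "tz": -0.03, "turn": 0}, {"tx": 0, "ty": 0, "tz": -0.06, "turn": 0}, {"tx": 0, "ty": 0, "tz": -0.09, "turn": 0}, {"tx": 0, "ty": 0, "tz": -0.09, "turn": 0}, {"tx": 0, "ty": 0, "tz": -0.09, "turn": 0}, {"tx": 0, "ty": 0, "tz": -0.09, "turn": 0}])

```text
time_s: 4.77
eef_pos: [0.6745, 0.1346, 0.0926]
eef_rot: [0.0, 1.0, -0.022, -0.001]
wrist_force: [-0.5, -1.3, -3.9]
opening: 0.29
```

```bash
python3 - <<'E'
from h import *
togo([.4773,-.0297,.095],7.0)
snap('wrist','wrist5')
E
```

```text
pos [0.6745 0.1346 0.0926] q6 0.07 hx -2.53 tilt [-0.002 -0.    -1.   ] F [-0.5 -1.3 -3.9] open 0.290 t 4.77
tx,ty,tz [-0.1898  0.1728 -0.0019] turn -9.530283400956392
```

View pics/wrist5.png

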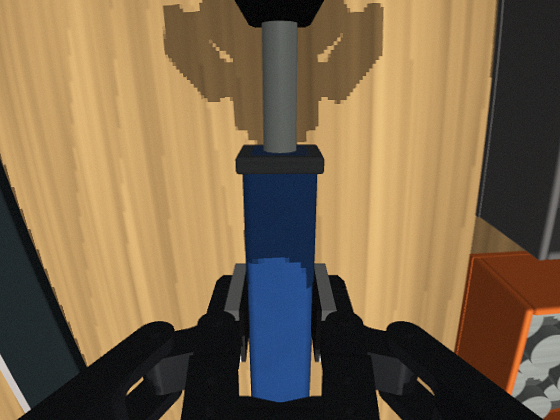

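The rod sits square in the jaws and has not slipped. Now I'll carry it over the gauge.

Emit:
move_arm(increments=[{"tx": -0.03, "ty": 0.027, "tz": 0, "turn": -2}, {"tx": -0.06, "ty": 0.055, "tz": 0, "turn": -4}, {"tx": -0.09, "ty": 0.082, "tz": 0, "turn": -6}, {"tx": -0.12, "ty": 0.11, "tz": 0, "turn": -8}, {"tx": -0.15, "ty": 0.136, "tz": 0, "turn": -9.5}, {"tx": -0.175, "ty": 0.16, "tz": 0, "turn": -9.5}, {"tx": -0.19, "ty": 0.173, "tz": 0, "turn": -9.5}, {"tx": -0.19, "ty": 0.173, "tz": 0, "turn": -9.5}, {"tx": -0.19, "ty": 0.173, "tz": 0, "turn": -9.5}, {"tx": -0.19, "ty": 0.173, "tz": 0, "turn": -9.5}])

```text
time_s: 5.65
eef_pos: [0.478, -0.0296, 0.0934]
eef_rot: [-0.0, 0.998, 0.061, -0.001]
wrist_force: [0.2, 0.3, -2.3]
opening: 0.287
```

```bash
python3 - <<'E'
from h import *
togo([.4773,-.0297,.05],7.0)
snap('wrist','wrist6');snap('scene','scene6');snap('side','side6')
a=cv2.imread('pics/scene6.png')[160:240,225:375];b=cv2.imread('pics/side6.png')[170:290,240:400]
cv2.imwrite('pics/c6a.png',cv2.resize(a,None,fx=5,fy=5,interpolation=2));cv2.imwrite('pics/c6b.png',cv2.resize(b,None,fx=4.5,fy=4.5,interpolation=2))
E
```

```text
pos [ 0.478  -0.0296  0.0934] q6 -0.43 hx 6.94 tilt [-0.001  0.001 -1.   ] F [ 0.2  0.3 -2.3] open 0.287 t 5.65
tx,ty,tz [-0.0006  0.0001  0.0434] turn -0.05858102241458596
```

View pics/c6a.png

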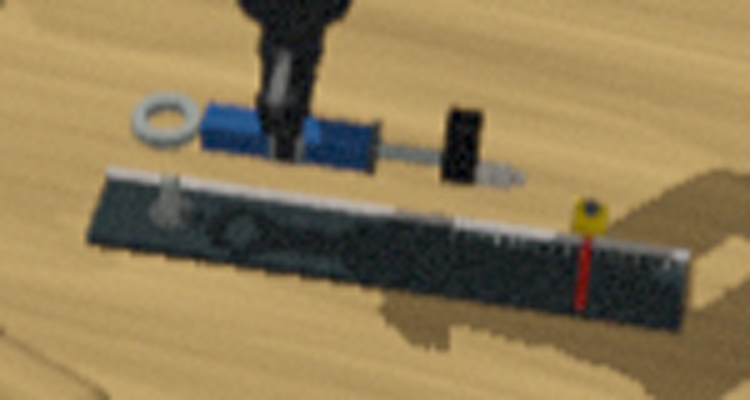

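View pics/c6b.png

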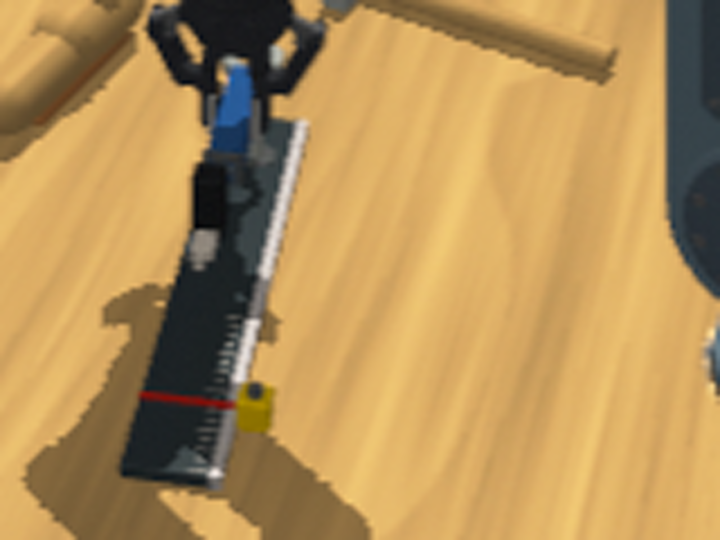

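View pics/wrist6.png

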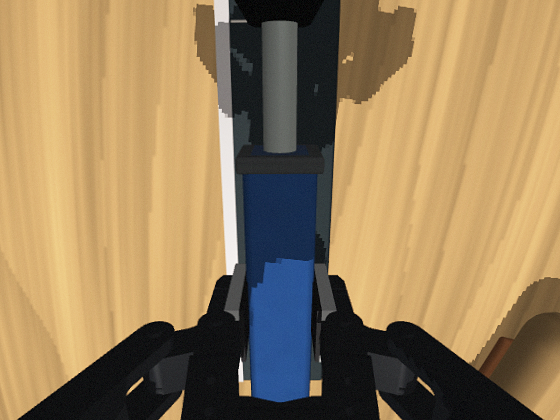

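The scene crop shows the eye at (168,119) and the pin from its top at (170,178) to its base at (169,207). The rod is parallel to the board. I'll compare the two positions in the world frame.

```bash
python3 - <<'E'
from h import *
A=('scene6',(225,160),5)
print('eye',pc(*A,167.5,118.5,.1065),'pintop',pc(*A,170,177,.048),'pinbase',pc(*A,169,211,.012))
E
```

```text
eye [ 0.49187471 -0.11257982  0.1065    ] pintop [ 0.48824775 -0.11343276  0.048     ] pinbase [ 0.48645692 -0.11566243  0.012     ]
```

Emit:
move_arm(increments=[{"tx": -0.001, "ty": 0, "tz": 0.02, "turn": 0}, {"tx": -0.001, "ty": 0, "tz": 0.035, "turn": 0}, {"tx": -0.001, "ty": 0, "tz": 0.045, "turn": 0}, {"tx": -0.001, "ty": 0, "tz": 0.055, "turn": 0}, {"tx": -0.001, "ty": 0, "tz": 0.063, "turn": 0}, {"tx": -0.001, "ty": 0, "tz": 0.063, "turn": 0}])

```text
time_s: 6.3
eef_pos: [0.4763, -0.0294, 0.0297]
eef_rot: [-0.0, 0.998, 0.061, -0.001]
wrist_force: [-1.0, 0.8, -1.9]
opening: 0.289
```

```bash
python3 - <<'E'
from h import *
togo([.4773,-.0297,.0175],7.0)
snap('scene','scene7')
a=cv2.imread('pics/scene7.png')[160:240,225:375]
cv2.imwrite('pics/c7a.png',cv2.resize(a,None,fx=5,fy=5,interpolation=2))
E
```

```text
pos [ 0.4763 -0.0294  0.0297] q6 -0.43 hx 6.99 tilt [-0.003  0.001 -1.   ] F [-1.   0.8 -1.9] open 0.289 t 6.30
tx,ty,tz [0.001  0.0004 0.0122] turn -0.006351657300399438
```

View pics/c7a.png

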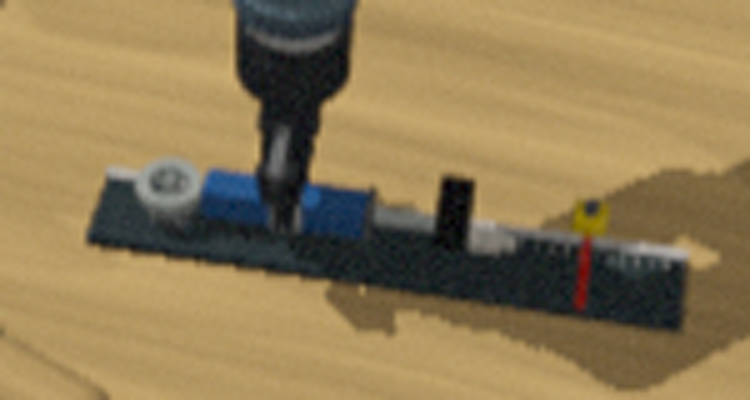

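The pin tip now shows inside the ring at (170,182), with no contact force. I'll lower the last 12 mm.

Emit:
move_arm(increments=[{"tx": 0.001, "ty": 0, "tz": 0.005, "turn": 0}, {"tx": 0.001, "ty": 0, "tz": 0.009, "turn": 0}, {"tx": 0.001, "ty": 0, "tz": 0.012, "turn": 0}, {"tx": 0.001, "ty": 0, "tz": 0.012, "turn": 0}, {"tx": 0.001, "ty": 0, "tz": 0.012, "turn": 0}])

```text
time_s: 6.77
eef_pos: [0.4781, -0.0298, 0.0192]
eef_rot: [-0.0, 0.998, 0.061, -0.0]
wrist_force: [-0.4, -0.4, -2.5]
opening: 0.289
```

```bash
python3 - <<'E'
from h import *
togo([.4773,-.0297,.0175],7.0)
E
```

```text
pos [ 0.4781 -0.0298  0.0192] q6 -0.43 hx 6.97 tilt [-0.  0. -1.] F [-0.4 -0.4 -2.5] open 0.289 t 6.77
tx,ty,tz [-0.0008 -0.0002  0.0017] turn -0.030127325009516426
```

Emit:
move_arm(increments=[{"tx": 0, "ty": 0, "tz": 0.001, "turn": 0}, {"tx": 0, "ty": 0, "tz": 0.002, "turn": 0}, {"tx": 0, "ty": 0, "tz": 0.0025, "turn": 0}, {"tx": 0, "ty": 0, "tz": 0.0025, "turn": 0}])

```text
time_s: 7.1
eef_pos: [0.4784, -0.0298, 0.0169]
eef_rot: [0.0, 0.998, 0.061, 0.0]
wrist_force: [-0.1, 1.2, -1.4]
opening: 0.293
```

Emit:
move_arm(increments=[{"tx": 0, "ty": 0, "tz": 0, "turn": 0}, {"tx": 0, "ty": 0, "tz": 0, "turn": 0}, {"tx": 0, "ty": 0, "tz": 0, "turn": 0}, {"tx": 0, "ty": 0, "tz": 0, "turn": 0}, {"tx": 0, "ty": 0, "tz": 0, "turn": 0}, {"tx": 0, "ty": 0, "tz": 0, "turn": 0}, {"tx": 0, "ty": 0, "tz": 0, "turn": 0}, {"tx": 0, "ty": 0, "tz": 0, "turn": 0}], gripper=1)

```text
time_s: 7.77
eef_pos: [0.4782, -0.0298, 0.0168]
eef_rot: [-0.0, 0.998, 0.061, 0.0]
wrist_force: [-0.8, -0.8, 0.5]
opening: 1.002
```

```bash
python3 - <<'E'
from h import *
togo([.4773,-.0297,.12],7.0)
E
```

```text
pos [ 0.4782 -0.0298  0.0168] q6 -0.43 hx 6.97 tilt [ 0.  0. -1.] F [-0.8 -0.8  0.5] open 1.002 t 7.77
tx,ty,tz [-0.0009 -0.0002 -0.1032] turn -0.029044705094207757
```

Emit:
move_arm(increments=[{"tx": 0, "ty": 0, "tz": -0.04, "turn": 0}, {"tx": 0, "ty": 0, "tz": -0.08, "turn": 0}, {"tx": 0, "ty": 0, "tz": -0.12, "turn": 0}, {"tx": 0, "ty": -0.03, "tz": -0.15, "turn": 0}, {"tx": 0, "ty": -0.06, "tz": -0.15, "turn": 0}, {"tx": 0, "ty": -0.09, "tz": -0.15, "turn": 0}, {"tx": 0, "ty": -0.115, "tz": -0.15, "turn": 0}, {"tx": 0, "ty": -0.115, "tz": -0.15, "turn": 0}, {"tx": 0, "ty": -0.115, "tz": -0.15, "turn": 0}])

```text
time_s: 8.52
eef_pos: [0.4639, 0.0853, 0.1668]
eef_rot: [0.0, 0.998, 0.062, 0.0]
wrist_force: [-0.1, -0.2, 0.9]
opening: 0.999
```

```bash
python3 - <<'E'
from h import *
togo([.463,.085,.06],7.0)
snap('wrist','wrist8')
im=cv2.imread('pics/wrist8.png'); cv2.imwrite('pics/w8b.png',cv2.resize(im,(800,600),interpolation=cv2.INTER_CUBIC))
snap('scene','scene8');crop('scene8',225,160,375,240,5,'c8a')
E
```

```text
pos [0.4639 0.0853 0.1668] q6 -0.19 hx 7.14 tilt [ 0. -0. -1.] F [-0.1 -0.2  0.9] open 0.999 t 8.52
tx,ty,tz [-0.001   0.0002  0.1068] turn 0.13777046051512798
```

View pics/w8b.png

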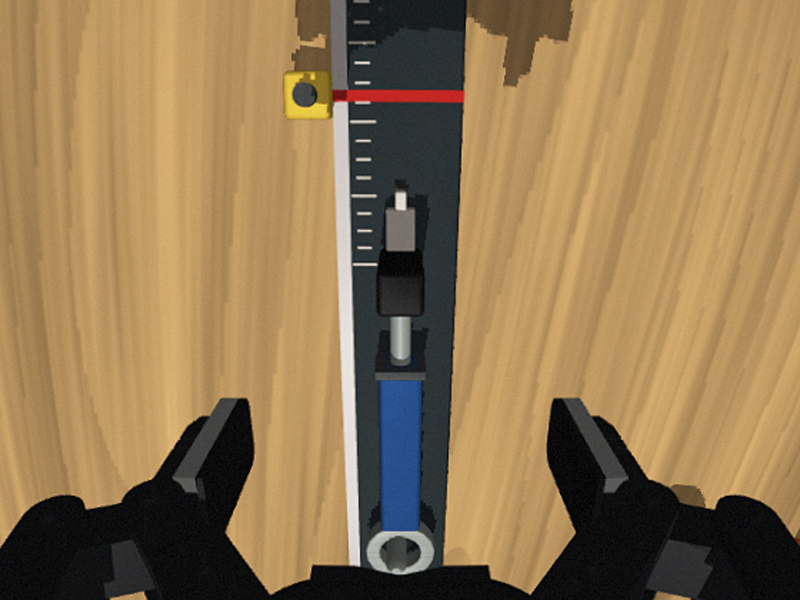

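View pics/c8a.png

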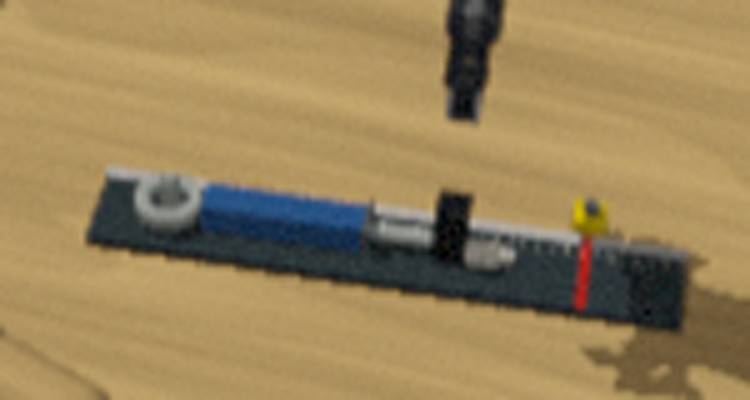

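The eye is hooked over the pin with the rod flat. The knob top is centred near (401,296), the tip is at (401,191) and the red line is at row 96.

```bash
python3 - <<'E'
from h import *
def p(n,u,v,z):
    q=at('wrist8',(u+.5)*.7-.5,(v+.5)*.7-.5,z);print(n,np.round(q,4));return q
k=p('knob',401,297,.064); k1=p('knob far',401,278,.064);k2=p('knob near',401,316,.064); t=p('tip',401,191,.017); m=p('mark',401,96,.012); e=p('eye',400,551,.031)
g=np.array([np.cos(np.radians(97)),np.sin(np.radians(97)),0])
print('k size',(k1-k2)@g,'tip-knob',(t-k)@g,'mark-tip',(m-t)@g,'tip-eye',(t-e)@g,'k-eye',(k-e)@g)
togo([k[0],k[1],.031],7)
E
```

```text
knob [0.4653 0.0828 0.064 ]
knob far [0.4641 0.0925 0.064 ]
knob near [0.4666 0.0728 0.064 ]
tip [0.4598 0.1276 0.017 ]
mark [0.4536 0.1771 0.012 ]
eye [ 0.4893 -0.1128  0.031 ]
k size 0.019839526715688623 tip-knob 0.045154559863183764 mark-tip 0.049900427306194525 tip-eye 0.24223592780343572 k-eye 0.19708136794025197
pos [0.4643 0.0839 0.1667] q6 -0.20 hx 6.99 tilt [ 0. -0. -1.] F [ 0.   0.9 -0.6] open 1.001 t 8.62
tx,ty,tz [0.0009 0.0011 0.1357] turn -0.012030266785217236
```

Emit:
move_arm(increments=[{"tx": 0.001, "ty": 0.001, "tz": 0.04, "turn": 0}, {"tx": 0.001, "ty": 0.001, "tz": 0.08, "turn": 0}, {"tx": 0.001, "ty": 0.001, "tz": 0.11, "turn": 0}, {"tx": 0.001, "ty": 0.001, "tz": 0.13, "turn": 0}, {"tx": 0.001, "ty": 0.001, "tz": 0.137, "turn": 0}, {"tx": 0.001, "ty": 0.001, "tz": 0.137, "turn": 0}, {"tx": 0.001, "ty": 0.001, "tz": 0.137, "turn": 0}])

```text
time_s: 9.2
eef_pos: [0.466, 0.0828, 0.0303]
eef_rot: [0.0, 0.998, 0.06, 0.0]
wrist_force: [0.6, -0.6, -0.0]
opening: 0.995
```

Emit:
move_arm(increments=[{"tx": 0, "ty": 0, "tz": 0, "turn": 0}, {"tx": 0, "ty": 0, "tz": 0, "turn": 0}, {"tx": 0, "ty": 0, "tz": 0, "turn": 0}, {"tx": 0, "ty": 0, "tz": 0, "turn": 0}, {"tx": 0, "ty": 0, "tz": 0, "turn": 0}, {"tx": 0, "ty": 0, "tz": 0, "turn": 0}, {"tx": 0, "ty": 0, "tz": 0, "turn": 0}, {"tx": 0, "ty": 0, "tz": 0, "turn": 0}, {"tx": 0, "ty": 0, "tz": 0, "turn": 0}, {"tx": 0, "ty": 0, "tz": 0, "turn": 0}, {"tx": 0, "ty": 0, "tz": 0, "turn": 0}], gripper=0)

```text
time_s: 10.12
eef_pos: [0.4659, 0.0835, 0.0306]
eef_rot: [0.0, 0.998, 0.061, 0.0]
wrist_force: [-1.1, 0.9, 5.2]
opening: 0.273
```

```bash
python3 - <<'E'
from h import *
togo([.463,.085,.06],7.0)
snap('wrist','wrist9')
im=cv2.imread('pics/wrist9.png'); cv2.imwrite('pics/w9b.png',cv2.resize(im,(800,600),interpolation=cv2.INTER_CUBIC))
E
```

```text
pos [0.4659 0.0835 0.0306] q6 -0.20 hx 6.98 tilt [ 0.001 -0.    -1.   ] F [-1.1  0.9  5.2] open 0.273 t 10.12
tx,ty,tz [-0.0027 -0.0018 -0.0294] turn -0.022200236298289155
```

View pics/w9b.png

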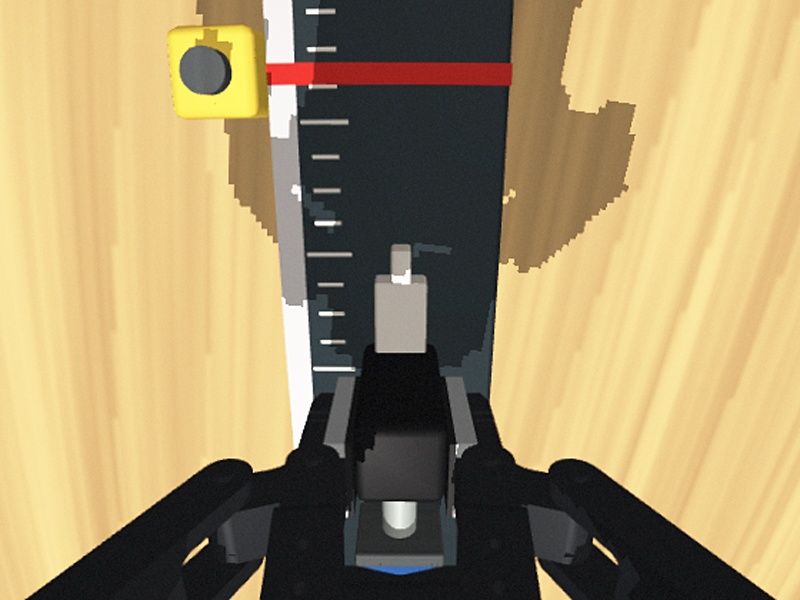

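The knob is held. The pointer tip is at (401,244) and the red line's middle is at row 74.

```bash
python3 - <<'E'
from h import *
crop('wrist9',240,40,340,210,4,'c9')
def p(n,u,v,z):
    q=at('wrist9',(u+.5)*.7-.5,(v+.5)*.7-.5,z);print(n,np.round(q,4));return q
m=p('mark',401,74,.012); m2=p('mL',300,74,.012); m3=p('mR',500,74,.012)
d=m3-m2;h=np.degrees(np.arctan2(d[1],d[0]));print('line heading',h)
g=np.array([np.cos(np.radians(97)),np.sin(np.radians(97)),0])
for z in(.012,.017,.022): t=p('tip',401,244,z);print((m-t)@g)
E
```

```text
mark [0.4552 0.1776 0.012 ]
mL [0.4266 0.1743 0.012 ]
mR [0.4833 0.1812 0.012 ]
line heading 6.983602815115959
tip [0.4613 0.1281 0.012 ]
0.0498989434535454
tip [0.4612 0.1293 0.017 ]
0.04867303663305109
tip [0.461  0.1305 0.022 ]
0.04744712981255678
```

View pics/c9.png

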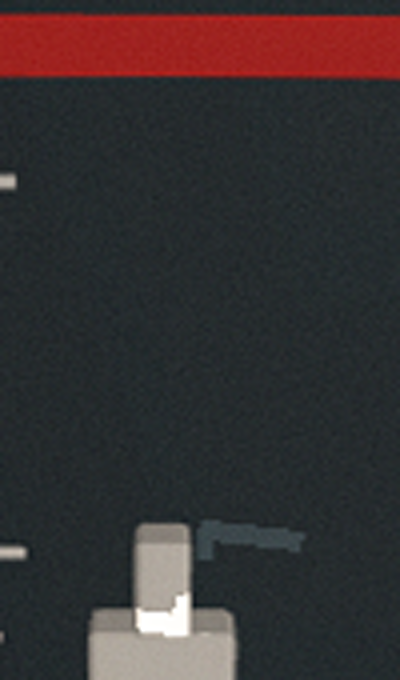

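The front face's bottom edge gives about 50 mm still to draw. I'll pull 42 mm first, then re-measure.

Emit:
move_arm(increments=[{"tx": 0, "ty": -0.003, "tz": 0, "turn": 0}, {"tx": 0, "ty": -0.006, "tz": 0, "turn": 0}, {"tx": 0, "ty": -0.01, "tz": 0, "turn": 0}, {"tx": 0, "ty": -0.014, "tz": 0, "turn": 0}, {"tx": 0, "ty": -0.018, "tz": 0, "turn": 0}, {"tx": 0, "ty": -0.022, "tz": 0, "turn": 0}, {"tx": 0, "ty": -0.026, "tz": 0, "turn": 0}, {"tx": 0, "ty": -0.03, "tz": 0, "turn": 0}, {"tx": 0, "ty": -0.034, "tz": 0, "turn": 0}, {"tx": 0, "ty": -0.038, "tz": 0, "turn": 0}, {"tx": 0, "ty": -0.041, "tz": 0, "turn": 0}, {"tx": 0, "ty": -0.042, "tz": 0, "turn": 0}, {"tx": 0, "ty": -0.042, "tz": 0, "turn": 0}, {"tx": 0, "ty": -0.042, "tz": 0, "turn": 0}])

```text
time_s: 11.33
eef_pos: [0.4616, 0.1237, 0.0306]
eef_rot: [0.001, 0.998, 0.061, 0.001]
wrist_force: [0.9, -10.0, 4.7]
opening: 0.27
```

```bash
python3 - <<'E'
from h import *
togo([.463,.085,.03],7.0)
snap('wrist','wrist10')
crop('wrist10',180,0,380,200,4,'c10')
E
```

```text
pos [0.4616 0.1237 0.0306] q6 -0.11 hx 7.01 tilt [ 0.002 -0.003 -1.   ] F [  0.9 -10.    4.7] open 0.270 t 11.33
tx,ty,tz [-0.0034  0.0386  0.0007] turn 0.0053862624284590765
```

View pics/c10.png

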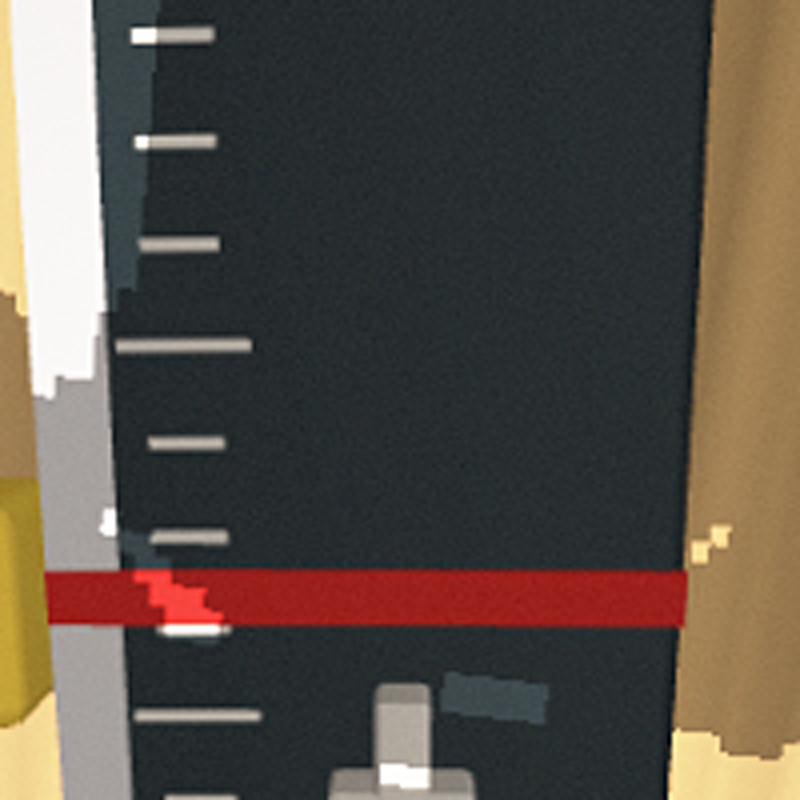

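View pics/wrist10.png

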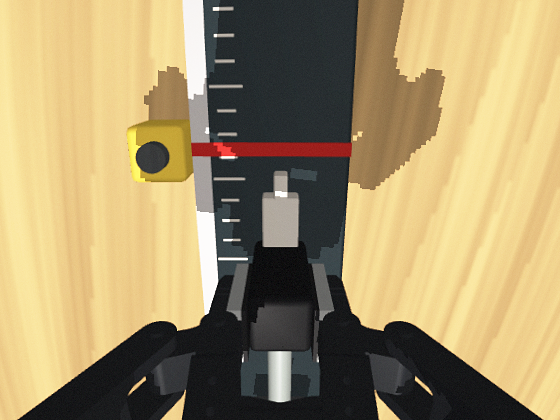

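The tip sits at the same image row (171) as before, so it has not slipped. The line's middle is now at row 149.5.

```bash
cat >> h.py <<'E'
def gap(f,u,vt,vm):
    g=np.array([np.cos(np.radians(97)),np.sin(np.radians(97)),0]); m=at(f,u,vm,.012)
    print('mark',m,'gap mm',[round(1e3*(m-at(f,u,vt,z))@g,2) for z in(.012,.013)])
E
python3 - <<'E'
from h import *
gap('wrist10',280,170.7,149.2)
E
```

```text
mark [0.4556432  0.17780533 0.012     ] gap mm [np.float64(9.67), np.float64(9.42)]
```

Emit:
move_arm(increments=[{"tx": 0, "ty": -0.003, "tz": 0, "turn": 0}, {"tx": 0, "ty": -0.006, "tz": 0, "turn": 0}, {"tx": 0, "ty": -0.008, "tz": 0, "turn": 0}, {"tx": 0, "ty": -0.0095, "tz": 0, "turn": 0}, {"tx": 0, "ty": -0.0097, "tz": 0, "turn": 0}, {"tx": 0, "ty": -0.0097, "tz": 0, "turn": 0}, {"tx": 0, "ty": -0.0097, "tz": 0, "turn": 0}, {"tx": 0, "ty": -0.0097, "tz": 0, "turn": 0}])

```text
time_s: 12.05
eef_pos: [0.4605, 0.1329, 0.0305]
eef_rot: [0.002, 0.998, 0.061, 0.001]
wrist_force: [1.3, -13.5, 5.5]
opening: 0.275
```

```bash
python3 - <<'E'
from h import *
togo([.463,.085,.03],7.0)
snap('wrist','wrist11')
crop('wrist11',180,50,380,250,4,'c11')
snap('scene','scene11');crop('scene11',225,160,375,240,5,'c11a')
E
```

```text
pos [0.4605 0.1329 0.0305] q6 -0.08 hx 7.01 tilt [ 0.002 -0.003 -1.   ] F [  1.3 -13.5   5.5] open 0.275 t 12.05
tx,ty,tz [-0.0034  0.0479  0.0007] turn 0.005945784622582551
```

View pics/c11.png

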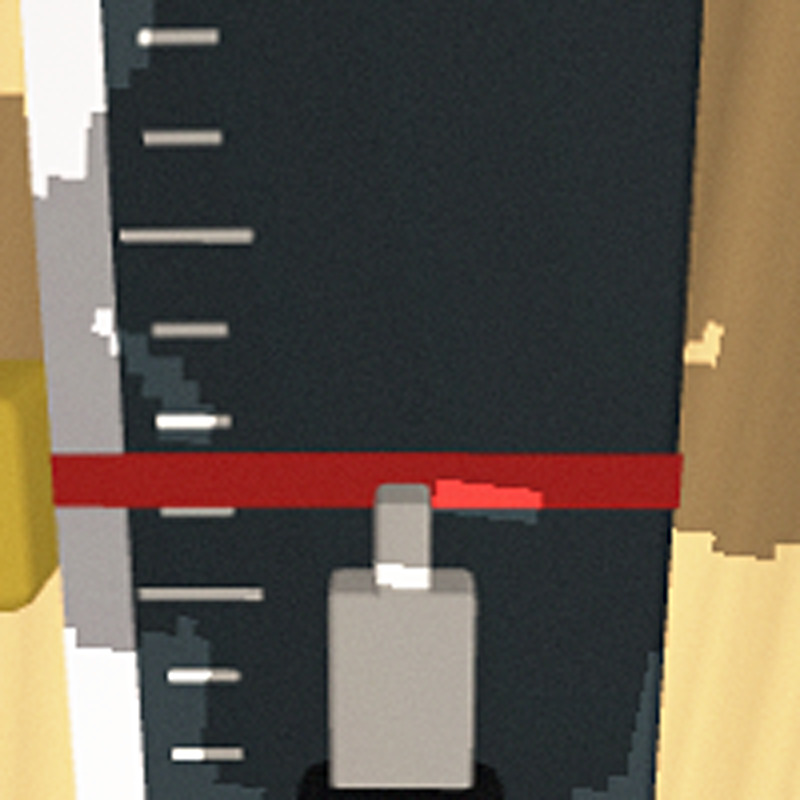

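View pics/c11a.png

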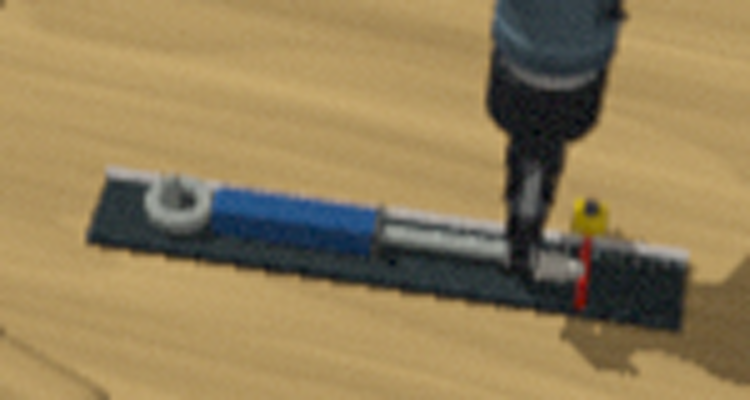

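The tip (crop row 485) is on the red line (rows 453–508, middle 481), about 0.5 mm short. The eye bears on the pin. I'll hold here for more than a second.

Emit:
move_arm(increments=[{"tx": 0, "ty": -0.0003, "tz": 0, "turn": 0}, {"tx": 0, "ty": -0.0003, "tz": 0, "turn": 0}, {"tx": 0, "ty": -0.0003, "tz": 0, "turn": 0}, {"tx": 0, "ty": -0.0003, "tz": 0, "turn": 0}, {"tx": 0, "ty": -0.0003, "tz": 0, "turn": 0}, {"tx": 0, "ty": -0.0003, "tz": 0, "turn": 0}, {"tx": 0, "ty": -0.0003, "tz": 0, "turn": 0}, {"tx": 0, "ty": -0.0003, "tz": 0, "turn": 0}, {"tx": 0, "ty": -0.0003, "tz": 0, "turn": 0}, {"tx": 0, "ty": -0.0003, "tz": 0, "turn": 0}, {"tx": 0, "ty": -0.0003, "tz": 0, "turn": 0}, {"tx": 0, "ty": -0.0003, "tz": 0, "turn": 0}, {"tx": 0, "ty": -0.0003, "tz": 0, "turn": 0}, {"tx": 0, "ty": -0.0003, "tz": 0, "turn": 0}, {"tx": 0, "ty": -0.0003, "tz": 0, "turn": 0}, {"tx": 0, "ty": -0.0003, "tz": 0, "turn": 0}, {"tx": 0, "ty": -0.0003, "tz": 0, "turn": 0}, {"tx": 0, "ty": -0.0003, "tz": 0, "turn": 0}])

```text
time_s: 13.65
eef_pos: [0.4605, 0.1331, 0.0305]
eef_rot: [0.002, 0.998, 0.061, 0.001]
wrist_force: [1.4, -13.8, 5.7]
opening: 0.275
```

```bash
python3 - <<'E'
from h import *
togo([.463,.085,.03],7.0)
snap('wrist','wrist12')
crop('wrist12',180,50,380,250,4,'c12')
snap('scene','scene12');crop('scene12',235,185,285,215,12,'c12a')
E
```

```text
pos [0.4605 0.1331 0.0305] q6 -0.08 hx 7.01 tilt [ 0.002 -0.003 -1.   ] F [  1.4 -13.8   5.7] open 0.275 t 13.65
tx,ty,tz [-0.0034  0.048   0.0007] turn 0.0068746772855377
```

View pics/c12.png

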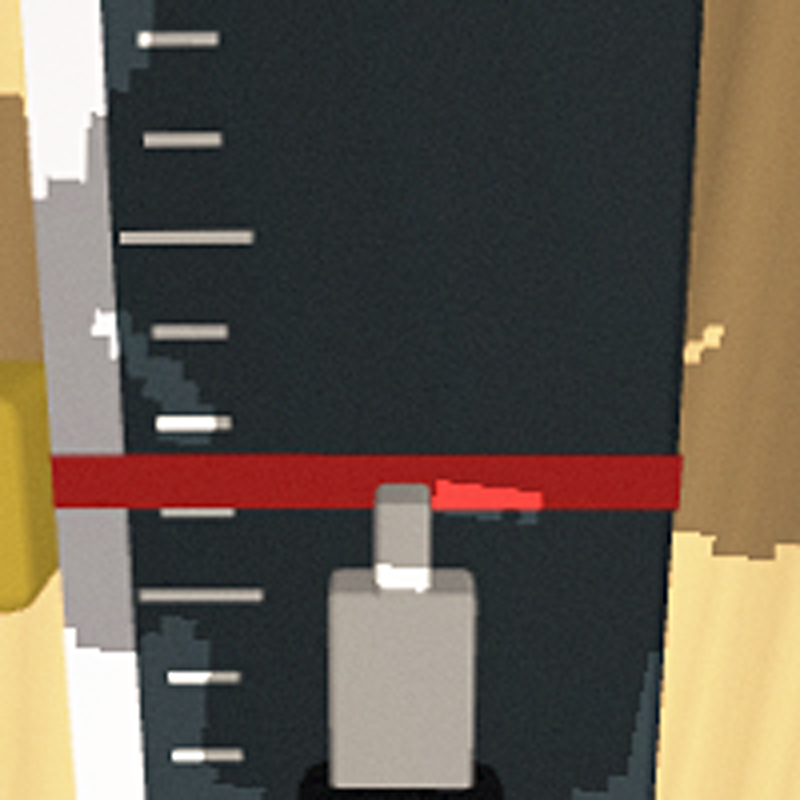

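View pics/c12a.png

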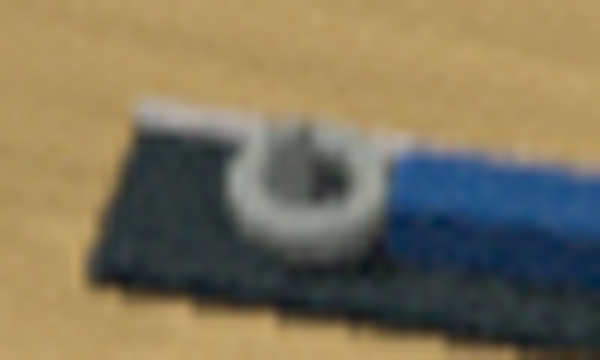

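The tip (row 485) is steady on the line (rows 456–508), and the ring sits flat around the pin and bears on it. I'm handing in.

```bash
python3 - <<'E'
from h import *
print(workorder.hand_in())
E
```

```text
the job is handed in; nothing more can be done
None
```

I hooked the rod's eye over the pin with the rod flat on the board, then gripped the knob and drew the rod out about 50 mm. I held it there for about 1.5 s and handed in with the knob still gripped. The hand-in gave no verdict.

- **Pointer:** the last wrist picture put the tip about 0.5 mm short of the red line's middle and steady.
- **Pull:** it never went past the line. The wrist force was about 14 N along the board, more than the 8–9 N the spring alone should give. I take the rest to be friction, but did not confirm it.
- **Eye:** the last scene picture shows it flat around the pin and bearing on it.
- **Other things on the bench:** I touched nothing else, though I did not measure their positions again at the end.
- **Problem on the way:** one early move call was refused, probably for missing fields. It moved nothing.

The run ended at about 14 s of the 58 s allowed.

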